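Slide the lid onto the coffee sample case

TASK

Close the dark wooden sample case: pick up its light wooden lid by the black grip bar, feed it level into the two grooves from the case's open end and slide it fully home against the end wall. Let go of it there, and leave the four jars and the whisk standing where they are.

Things in the scene. Friction and masses are not known exactly. Their poses are not given: they have to be found in the camera images.
- lid: Loose flat light-wood lid, about 0.2 kg, lying on the counter at the start: slab 110 (x) x 160 (y) x 8 mm (z) with a black grip bar standing on its middle. Origin: centre of its underside, z up. Same when turned half round.
- lid_bar (a point): Centre of the black grip bar's top, 48 mm straight above the lid's origin, axes as the lid. The bar is 60 mm long along x, 14 mm thick along y and rises 40 mm above the slab. Pinch it from above with the fingers closing along the lid's y.
- case: Dark walnut sample case, fixed to the counter: 134 mm wide (x; 145 over the flared guides), 79 mm high, y from -93 to about +121 mm; open above, vials inside. Origin: at counter height below the lid's home. The lid goes in at the +y end and slides along the case's -y, its own y parallel to the case's. End wall: inner face at y = -81 mm, 79 mm high. Front wall (y about 76 mm) is 55 mm high.
- case_home (a point): Where the centre of the lid's underside is when fully home: 60 mm above the case's origin, axes as the case. Grooves along both sides: ledge tops at this height, inner edges 90 mm apart; lips above with undersides 11 mm and tops 19 mm higher, 94 mm apart, open between for bar and fingers. Groove sides are 114 mm apart. Lips run from the end wall to y = +80 mm.
- case_mouth (a point): Middle of the mouth at ledge height: 60 mm up, y = +80 mm in the case, axes as the case. Lips start here, with upward-sloping lead-ins 14 mm long in front. The ledges reach 40 mm farther out (+y), beside them 79 mm high guides that flare from 114 to about 128 mm apart. When home the lid's outer end is flush with this point.
- jar0: Stoppered glass sample jar, 45 mm across, 92 mm high, loose bystander. Origin: centre of its underside.
- jar1: Stoppered glass sample jar, 45 mm across, 92 mm high, loose bystander. Origin: centre of its underside.
- jar2: Stoppered glass sample jar, 45 mm across, 92 mm high, loose bystander. Origin: centre of its underside.
- jar3: Stoppered glass sample jar, 45 mm across, 92 mm high, loose bystander. Origin: centre of its underside.
- whisk: Tea whisk on its pale green holder, 68 mm across, 135 mm high, loose bystander. Origin: centre of its underside.
Mind the look-alikes: they are no part of the job. What is shaped like the lid but pink or yellow is not meant.

How it is judged:
At the end, for the whole second after the job is handed in: The lid lies level (within 0.06 rad) and at rest in both grooves, fully home: its underside's centre within 6 mm along and across the case, and 4 mm below to 5 mm above, of case_home, its long axis within 0.06 rad of the case's (y of lid in the frame of case_home between -0.006 and 0.006 m and x of lid in the frame of case_home between -0.006 and 0.006 m and z of lid in the frame of case_home between -0.004 and 0.005 m and angle between the y axis of lid and the y axis of case, either way round below 0.06 rad and angle between lid's own z axis and vertical below 0.06 rad and linear speed of lid below 0.02 m/s); the robot touches nothing.
It fails at once if a jar or the whisk was shifted more than 30 mm or tipped over (distance of any of jar0, jar1, jar2, jar3, whisk from where it was at the start of the episode above 0.03 m or angle between any of jar0, jar1, jar2, jar3, whisk's own z axis and vertical above 0.5 rad).
It also fails if it takes over 48 s, if anything falls off the work surface, if the arm or the gripper's body presses on something with over 40 N, if the wrist force passes 120 N, or if a joint passes its speed limit or range.

ROBOT

A 6-joint arm with a two-finger parallel gripper is mounted at the origin on the work surface. World frame = base frame: x ahead of the robot, y to its left, z up, the work surface at z = 0. Lengths are in m, angles in rad, forces in N, time in s.
With the tool pointing down it reaches from about 0.25 to 0.775 m from the base axis. Payload 4 kg.
Tool frame: the origin (TCP) lies at the centre of the arm's flange, where the gripper is bolted on; the fingertips stand 199 mm ahead of it and the grasp point (between the pads) lies 180 mm ahead of it; z points along the fingers, y is the line along which they close (so a half turn about z gives the same grasp; the last joint's range is limited). The gripper opens to 94 mm and grips with 3 to 60 N. Pads are 16 mm wide; open, the fingers measure 119 mm over their backs; the gripper's body (75 mm by 177 mm) begins 78 mm behind the grasp point.
Start: joints at [-1.417, 0.087, 1.371, -0, 1.684, -0.103], TCP at [0.14, -0.532, 0.405] pointing down, gripper open.
Joint ranges: [-3.1, 3.1], [-0.76, 2.03], [0.27, 2.55], [-1.08, 4.22], [0.17, 2.65], [-2.57, 2.57]. Speed limits (rad/s): [2.79, 2.79, 3.14, 3.14, 3.14, 3.14].

INTERFACE

Orientations are given as [roll, pitch, yaw] about the fixed x, y, z axes, in that order (R = Rz(yaw) Ry(pitch) Rx(roll)).
In Python, from bench import robot, eyes, models gives the robot as it stands.
- The arm moves only by the tool step_arm, never from a script. Its argument "commands" is a list that holds one entry, the list of rows, each a list of 7 numbers: the shift along the tool's x, y, z in mm, then the turn, a rotation vector about the tool's x, y, z in rad, then the finger opening in mm, from 0 to 94. In form: [[[tx, ty, tz, wx, wy, wz, gripper], ...]]. A call has 1 to 20 rows; each row shifts and turns the commanded pose from where the row before left it, along the tool's axes as they then stand; what a row does not reach is not made up. A row lasts 1/8 s, in which the tool goes at most 62.5 mm and 10.7 degrees, less where a joint would pass 70% of its speed; a pose out of reach is approached as far as the arm can. A call is refused whole if a number of a shift passes 62.5 or a number of a turn 0.188, either way. A call with a gripper value outside its range is refused whole. The fingers move at their own pace and stop on an object; the grip force is fixed at half the most. Time passes only in rows, so rows that do not move let the fingers close. It gives the time, the measured TCP pose, the force, the opening and the grip force at its end, in the units of the state.
- robot.get_obs(): the state, without advancing time (a new reading comes with each control period).
- eyes.snapshot(name): name is "scene" or "side" or "wrist"; returns a dict with "color" (480x640x3 uint8, red, green, blue), "camera_matrix" (3x3 intrinsics, pixels), "eye" and "rotation" of the camera in the world; the wrist camera has in their place "tool_from_camera" (4x4, takes a point from camera to tool coordinates, whose origin is the TCP and whose axes are the flange's). Camera axes: x right, y up, looking along -z (the intrinsics and any distortion apply to the point x, -y, -z); pixel columns grow to the right and rows downward; lengths in m; the calibration is good to about 2 mm. A picture is of the moment at which its call begins: read the wrist's pose just before it. There is no depth.
- robot.close_job(): hands the job in; it is judged then, once.
Trained networks look in a picture, given as the dict that the camera call returned (one of the last four; its "shot" number tells which), for a name from the list of things; names that differ only in an ending like _2 or _b are one class to them, and where a whole thing is asked for, a point or a joint stands for the part that bears it (a point fixed in the world has none). Each returns a list of dicts, best first, with "confidence" (0 to 1); they miss things now and then, are a little off and sometimes report something else, mostly with a low value. They report only what shows in the picture. A call takes as long as a camera call. They do not tell look-alikes from the thing itself.
- models.masks_of(picture, query): "mask" (480x640 bool, what is visible of it) and "xy" ([column, row] in pixels, amid what is visible of it).
- models.tip_of(picture, query): "xy" ([column, row] in pixels: a listed point, or the origin of a listed thing).
The state is a dict: "time": time; "joint_positions": joint angles; "qvel": joint speeds; "joint_torque": joint torques, N m; "tool_pos": TCP position; "ee_rot": TCP orientation; "wrist_force": force on the tool from outside, world axes, zero at the start; "wrist_torque": the same for the moment, N m; "width": finger opening in m; "finger_force": force on a finger pad.
Only numpy, scipy, OpenCV 4.12 (cv2) and the standard library are available. Lean on these libraries where they do the work, as an engineer would, in place of code of your own. Each camera call takes 0.05 s, during which the arm holds its last target. There are 200 camera calls.

## Working session

There is one attempt and no reset: what is moved stays moved. The work goes in short steps, Python scripts to look and compute and a tool call to move; the robot and the scene stay as the last step left them, time stands still between calls to the robot, and variables do not carry over. Pictures are saved under pics/ and viewed, at most 10 in all, crops included, and the job is handed in when it is done.

Besides the shell and the picture viewer there is one more tool, called after "Call:" by a JSON object that holds its "method" and its "body". step_arm: Moves the arm, as the interface text tells. Its arguments: {"type":"object","properties":{"commands":{"type":"array"}},"required":["commands"]}

```bash
mkdir -p pics; cat > h.py <<'E'
import numpy as np, cv2
from bench import robot, eyes, models
from scipy.spatial.transform import Rotation as R
def snap(n):
    o=robot.get_obs(); p=eyes.snapshot(n)
    if n=="wrist":
        T=np.eye(4); T[:3,:3]=R.from_euler('xyz',o['ee_rot']).as_matrix(); T[:3,3]=o['tool_pos']
        C=T@np.array(p['tool_from_camera']); p['eye']=C[:3,3]; p['rotation']=C[:3,:3]
    return p
def save(p,n): cv2.imwrite(f'pics/{n}.png',p['color'][:,:,::-1])
def ray(p,xy):
    K=np.array(p['camera_matrix']); d=np.linalg.inv(K)@[xy[0],xy[1],1]
    return np.array(p['eye']),np.array(p['rotation'])@[d[0],-d[1],-d[2]]
def onz(p,xy,z):
    e,d=ray(p,xy); return e+d*(z-e[2])/d[2]
def proj(p,X):
    c=(np.atleast_2d(X)-np.array(p['eye']))@np.array(p['rotation']); c=c*[1,-1,-1]
    u=c@np.array(p['camera_matrix']).T; return u[:,:2]/u[:,2:]
E
python3 - <<'E'
from h import *
np.set_printoptions(precision=4,suppress=True)
for n in("scene","side"):
    p=snap(n); save(p,n+'0'); print(n,p['eye'],list(p.keys()))
    Z=dict(lid_bar=.048,case_home=.06,case_mouth=.06,jar0=0,whisk=0)
    for q,z in Z.items():
        for r in models.tip_of(p,q): print(q,np.round(r['xy']),round(r['confidence'],2),onz(p,r['xy'],z)[:2])
E
```

```text
scene [0.8611 0.3744 0.6962] ['color', 'camera_matrix', 'eye', 'rotation', 'shot']Traceback (most recent call last):
  File "<stdin>", line 7, in <module>
  File "h.py", line 15, in onz
    e,d=ray(p,xy); return e+d*(z-e[2])/d[2]
                                       ~^^^
IndexError: invalid index to scalar variable.
```

```bash
python3 - <<'E'
from h import *
p=snap("scene"); print(p['rotation'],p['camera_matrix'],p['eye'])
print(models.tip_of(p,'lid_bar'))
E
```

```text
[ 0.63363647 -0.00637295  2.36033012] [[484.37262071   0.         319.1246859 ]
 [  0.         484.37262071 245.87970474]
 [  0.           0.           1.        ]] [0.86106876 0.37441696 0.69616592]
[{'xy': [393.2, 424.5], 'confidence': 0.93}, {'xy': [513.1, 225.6], 'confidence': 0.69}, {'xy': [403.1, 270.7], 'confidence': 0.61}, {'xy': [251.0, 371.9], 'confidence': 0.23}]
```

View pics/scene0.png

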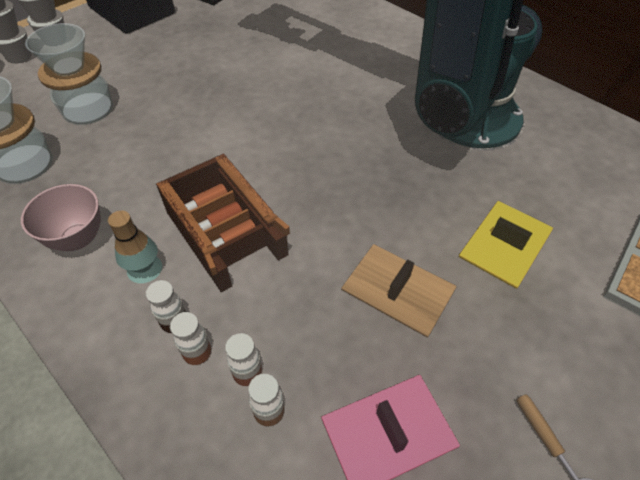

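Three lid-shaped things show: pink at (393,424), yellow at (513,226) and light wood at (403,271). The wooden one fits the description. The case is at (225,220) with its open end toward (255,255). The jars stand at (165,305), (190,335), (243,358) and (266,398), and the whisk at (135,250).

```bash
sed -i "s/^def save/def _fix(p):\n    r=np.array(p['rotation'])\n    if r.shape==(3,): p['rotation']=R.from_euler('xyz',r).as_matrix()\n    return p\ndef save/; s/,np.array(p\['rotation'\])@/,_fix(p)['rotation']@/; s/@np.array(p\['rotation'\])/@_fix(p)['rotation']/" h.py
python3 - <<'E'
from h import *
np.set_printoptions(precision=4,suppress=True)
for n in("scene","side"):
    p=snap(n); save(p,n+'1'); print(n,p['eye'])
    if n=="scene": cv2.imwrite('pics/crop.png',cv2.resize(p['color'][130:345,140:470,::-1],None,fx=2.4,fy=2.4,interpolation=cv2.INTER_CUBIC))
    Z=dict(lid=0,lid_bar=.048,case=0,case_home=.06,case_mouth=.06,jar0=0,whisk=0)
    for q,z in Z.items():
        for r in models.tip_of(p,q): print(q,np.round(r['xy']),round(r['confidence'],2),onz(p,r['xy'],z)[:2])
    ms=models.masks_of(p,'lid')
    for m in ms:
        c=max(cv2.findContours(m['mask'].astype(np.uint8),0,2)[0],key=cv2.contourArea)
        col=p['color'][m['mask']].mean(0); print('mask',m['xy'],m['confidence'],col)
print(robot.get_obs())
E
```

```text
scene [0.8611 0.3744 0.6962]
lid [389. 435.] 0.83 [0.658  0.3129]
lid [398. 288.] 0.81 [0.4644 0.1695]
lid [505. 247.] 0.69 [0.2617 0.2486]
lid_bar [515. 224.] 0.89 [0.2497 0.2435]
lid_bar [402. 276.] 0.73 [0.4698 0.1733]
lid_bar [393. 422.] 0.7 [0.6558 0.3104]
case [221. 225.] 0.56 [ 0.5936 -0.1453]
case_home [213. 210.] 0.78 [ 0.6054 -0.136 ]
case_home [402. 274.] 0.69 [0.4738 0.1752]
case_mouth [240. 239.] 0.8 [ 0.6127 -0.0559]
jar0 [199. 354.] 0.89 [0.7738 0.0315]
jar0 [175. 316.] 0.86 [ 0.7623 -0.0484]
jar0 [271. 407.] 0.8 [0.7491 0.1696]
jar0 [248. 372.] 0.62 [0.739  0.1059]
whisk [145. 267.] 0.72 [ 0.7436 -0.1633]
whisk [271. 408.] 0.3 [0.7492 0.1703]
mask [509.3, 242.9] 0.98 [162.3223 147.8165  61.8778]
mask [389.6, 435.1] 0.84 [170.5098 108.5736 127.8823]
side [ 0.2973 -0.7837  0.5861]
lid [186. 241.] 0.97 [0.2563 0.2449]
lid [279. 248.] 0.91 [0.4668 0.1501]
lid [335. 209.] 0.74 [0.6547 0.3047]
lid_bar [337. 192.] 0.88 [0.6604 0.3123]
lid_bar [278. 231.] 0.75 [0.4659 0.1502]
lid_bar [185. 224.] 0.73 [0.2607 0.2432]
case [380. 317.] 0.79 [ 0.6009 -0.144 ]
case_home [379. 292.
[... 243 characters left out ...]
6.1] 0.95 [158.1128 118.4684  78.8411]
mask [187.3, 241.7] 0.93 [202.4158 173.9768   8.6443]
mask [337.3, 205.3] 0.79 [208.9219 110.0048 148.0582]
mask [438.1, 257.1] 0.18 [125.9658 115.656  113.2232]
{'time': 1.1, 'joint_positions': array([-1.4171,  0.0872,  1.3707,  0.    ,  1.6836, -0.1031]), 'qvel': array([ 0.0014,  0.0005,  0.0004, -0.0001,  0.0023,  0.0012]), 'joint_torque': array([ -0.0008, -34.0053, -30.2603,   0.0715,   0.0237,   0.    ]), 'tool_pos': array([ 0.1397, -0.532 ,  0.4047]), 'ee_rot': array([ 3.1415, -0.    ,  0.2568]), 'wrist_force': array([-0.0836,  1.386 , -0.8842]), 'wrist_torque': array([-0.051 ,  0.0185, -0.0187]), 'finger_force': 0.0, 'width': 0.09400222586026509}
```

View pics/crop.png

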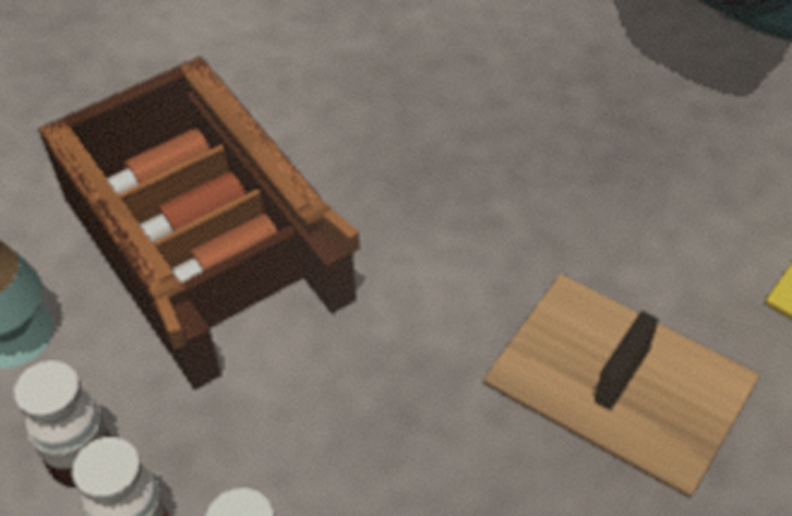

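View pics/side1.png

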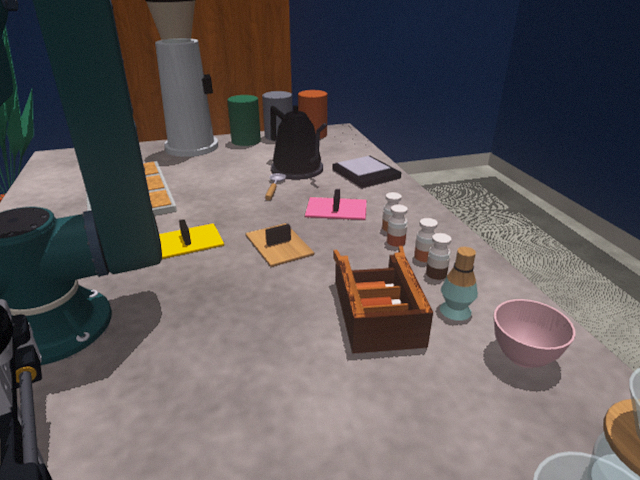

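```bash
python3 - <<'E'
from h import *
np.set_printoptions(precision=4,suppress=True)
p=snap("scene")
c=lambda a:[(a[0]+.5)/2.4+139.5,(a[1]+.5)/2.4+129.5]
L=[onz(p,c(a),.008)[:2] for a in[(562,275),(757,375),(692,490),(486,378)]]
print('lid',np.mean(L,0)); print([ (np.hypot(*(L[i-1]-L[i])),np.arctan2(*(L[i]-L[i-1])[::-1])) for i in range(4)])
C=[onz(p,c(a),.079)[:2] for a in[(40,130),(200,58),(358,238),(180,340)]]
print('case',C,[ (np.hypot(*(C[i-1]-C[i])),np.arctan2(*(C[i]-C[i-1])[::-1])) for i in range(4)])
w=snap("wrist"); print(w['tool_from_camera'],w['camera_matrix'])
# what is seen on z=.05 if tool down at z=.405
E
```

```text
lid [0.4661 0.171 ]
[(np.float64(0.10641598735774127), np.float64(-2.934508970107396)), (np.float64(0.15542602708520656), np.float64(1.776256642475521)), (np.float64(0.1043693032357379), np.float64(0.2137562582851362)), (np.float64(0.1561325671637387), np.float64(-1.352204898736581))]
case [array([ 0.6467, -0.2383]), array([ 0.5172, -0.217 ]), array([ 0.5499, -0.0035]), array([ 0.686 , -0.0218])] [(np.float64(0.22001401016400993), np.float64(-1.750436393676192)), (np.float64(0.13123363475505137), np.float64(2.9781479904283907)), (np.float64(0.21598634499536637), np.float64(1.419082048209651)), (np.float64(0.13738887961296564), np.float64(-0.13422655625344163))]
[[ 0.0003  0.9725  0.233   0.0681]
 [ 1.     -0.0003 -0.0001  0.0007]
 [-0.0001  0.233  -0.9725  0.0202]
 [ 0.      0.      0.      1.    ]] [[383.5067   0.     326.926 ]
 [  0.     383.5067 239.847 ]
 [  0.       0.       1.    ]]
```

Call:
{"method": "step_arm", "body": {"commands": [[[55, -25, 0, 0, 0, 0, 94], [55, -25, 0, 0, 0, 0, 94], [55, -25, 0, 0, 0, 0, 94], [55, -25, 0, 0, 0, 0, 94], [55, -25, 0, 0, 0, 0, 94], [55, -25, 0, 0, 0, 0, 94], [55, -25, 0, 0, 0, 0, 94], [55, -25, 0, 0, 0, 0, 94], [0, 0, 0, 0, 0, 0, 94], [0, 0, 0, 0, 0, 0, 94]]]}}

```text
time: 2.45
tool_pos: [0.5144, -0.2268, 0.4045]
ee_rot: [3.141, 0.001, 0.257]
wrist_force: [-0.7, 0.7, 0.1]
width: 0.094
finger_force: 0.0
```

```bash
python3 - <<'E'
from h import *
np.set_printoptions(precision=4,suppress=True)
p=snap("wrist"); save(p,'w0')
for q,z in dict(case_home=.06,case_mouth=.06).items():
    for r in models.tip_of(p,q): print(q,np.round(r['xy']),round(r['confidence'],2),onz(p,r['xy'],z)[:2])
m=models.masks_of(p,'case')
import pickle; p['rotation']=np.array(p['rotation']); pickle.dump((p,m),open('w0.pkl','wb'))
u=p['color'].copy(); x=int(m[0]['xy'][0]);y=int(m[0]['xy'][1]); print(x,y)
x0=min(max(x-133,0),640-266); y0=min(max(y-100,0),280); print(x0,y0)
cv2.imwrite('pics/w0c.png',cv2.resize(u[y0:y0+200,x0:x0+266,::-1],None,fx=3,fy=3,interpolation=cv2.INTER_CUBIC))
E
```

```text
case_home [250. 103.] 0.74 [ 0.598  -0.1419]
case_mouth [154.  57.] 0.96 [ 0.6125 -0.0621]
248 106
115 6
```

View pics/w0c.png

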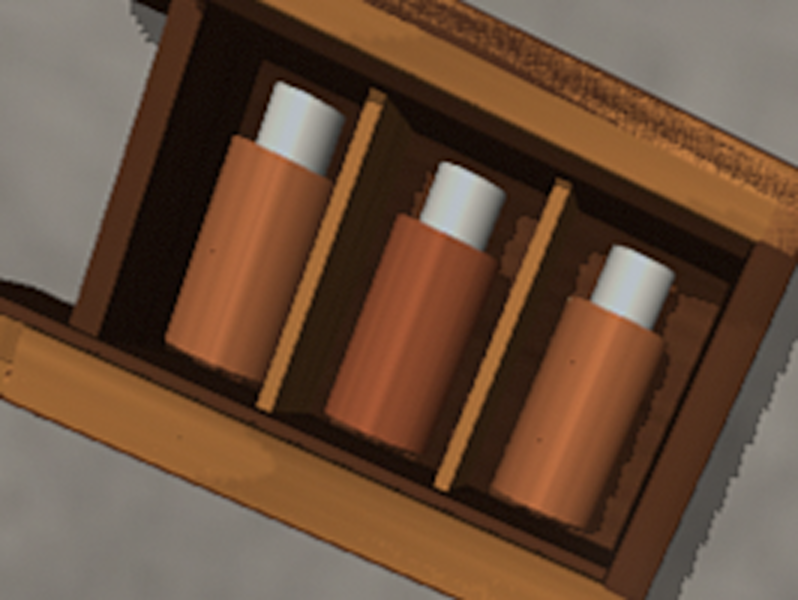

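```bash
cat > fit.py <<'E'
from h import *
import pickle
from scipy.optimize import least_squares
np.set_printoptions(precision=4,suppress=True)
p,m=pickle.load(open('w0.pkl','rb'))
c=lambda a:[(a[0]+.5)/3+114.5,(a[1]+.5)/3+5.5]
W=lambda a,z:onz(p,c(a),z)[:2]
def loc(P,q):
    s,co=np.sin(q[2]),np.cos(q[2]); d=P-q[:2]; return np.array([co*d[0]+s*d[1],-s*d[0]+co*d[1]])
near=[W(a,.079) for a in[(20,330),(300,456),(600,590)]]
far=[W(a,.079) for a in[(262,2),(500,118),(750,238)]]
ew=[W(a,.079) for a in[(752,245),(680,405),(608,567)]]
f=lambda q:[loc(P,q)[0]+.047 for P in near]+[loc(P,q)[0]-.047 for P in far]+[loc(P,q)[1]+.081 for P in ew]
s=least_squares(f,[.6,-.14,-.16]); print(s.x,np.array(s.fun)*1000)
q=s.x; Rz=R.from_euler('z',q[2]).as_matrix()
v=cv2.resize(p['color'][:,:,::-1],None,fx=1,fy=1).copy(); v=cv2.resize(v[0:240,60:380],None,fx=2.5,fy=2.5,interpolation=cv2.INTER_CUBIC)
def line(a,b,col):
    u=[tuple(int(t) for t in (x-[60,0])*2.5) for x in proj(p,np.array([a,b])@Rz.T+[q[0],q[1],0])]; cv2.line(v,*u,col,1)
g=(0,255,0)
for sx in(-1,1):
    line([sx*.047,-.081,.079],[sx*.047,.08,.079],g); line([sx*.067,-.093,.079],[sx*.067,.08,.079],g)
    line([sx*.045,-.081,.06],[sx*.045,.12,.06],(255,255,0))
line([-.067,-.081,.079],[.067,-.081,.079],g);line([-.067,-.093,.079],[.067,-.093,.079],g);line([-.045,.08,.06],[.045,.08,.06],(0,0,255));line([-.045,.12,.06],[.045,.12,.06],(0,0,255))
line([-.045,.076,.055],[.045,.076,.055],(255,0,255))
cv2.imwrite('pics/ov.png',v)
E
python3 fit.py
```

```text
[ 0.5974 -0.1391 -0.1647] [-0.5593 -0.8441 -0.9203  0.8006  0.6498  0.8734 -0.167   0.0665  0.1005]
```

View pics/ov.png

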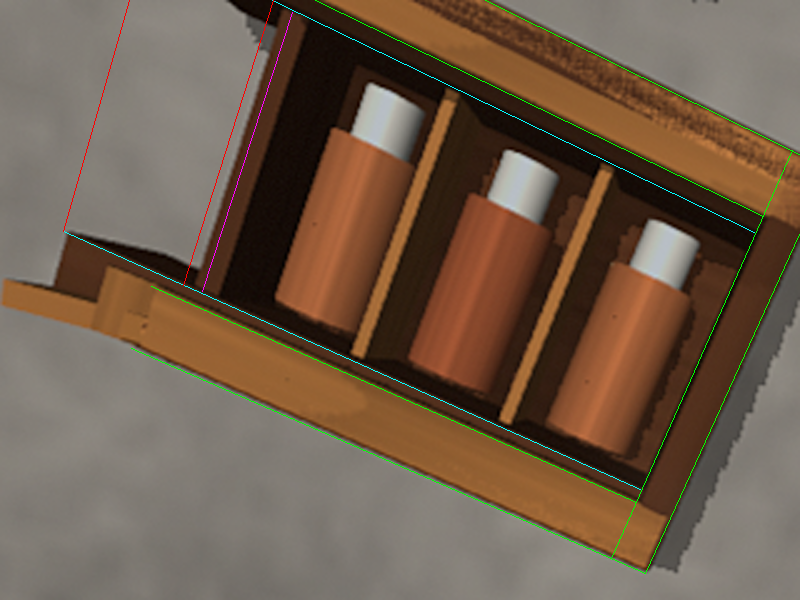

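The overlay sits on the lip, ledge and end-wall edges, so the case is at (0.597, -0.139) with yaw -0.165. Next I go over the wooden lid.

Call:
{"method": "step_arm", "body": {"commands": [[[6, -48, 0, 0, 0, 0, 94], [6, -48, 0, 0, 0, 0, 94], [6, -48, 10, 0, 0, 0, 94], [6, -48, 10, 0, 0, 0, 94], [6, -48, 10, 0, 0, 0, 94], [6, -48, 10, 0, 0, 0, 94], [6, -48, 20, 0, 0, 0, 94], [6, -48, 20, 0, 0, 0, 94], [0, 0, 0, 0, 0, 0, 94], [0, 0, 0, 0, 0, 0, 94]]]}}

```text
time: 3.9
tool_pos: [0.4636, 0.1559, 0.3252]
ee_rot: [3.141, -0.001, 0.256]
wrist_force: [0.4, 0.3, -0.0]
width: 0.0942
finger_force: 0.0
```

```bash
python3 - <<'E'
from h import *
np.set_printoptions(precision=4,suppress=True)
p=snap("wrist"); save(p,'w1')
import pickle; pickle.dump(p,open('w1.pkl','wb'))
for r in models.tip_of(p,'lid_bar'): print(np.round(r['xy']),round(r['confidence'],2),onz(p,r['xy'],.048)[:2])
for m in models.masks_of(p,'lid'):
    M=m['mask'].astype(np.uint8); print('mask',m['xy'],m['confidence'],p['color'][m['mask']].mean(0),M.sum())
    c=np.vstack(cv2.findContours(M,0,2)[0]); box=cv2.boxPoints(cv2.minAreaRect(c)); W=np.array([onz(p,b,.008)[:2] for b in box]); print(box,W.mean(0)); d=np.diff(W,axis=0); print(np.hypot(*d.T),np.arctan2(d[:,1],d[:,0]))
E
```

```text
[306. 239.] 0.58 [0.4675 0.171 ]
mask [311.1, 221.3] 0.94 [128.8151 102.2229  67.1816] 27353
[[201.0941 288.4732]
 [207.2184 150.0628]
 [416.7551 159.3343]
 [410.6307 297.7448]] [0.4678 0.1704]
[0.1114 0.1585 0.112 ] [ 0.1387 -1.3579 -2.8762]
mask [169.4, 17.7] 0.86 [160.2148 100.5702 124.6573] 3930
[[101.   0.]
 [221.   0.]
 [221.  62.]
 [101.  62.]] [0.5775 0.3054]
[0.0831 0.0398 0.0859] [-1.3143 -2.9495  1.8271]
```

View pics/w1.png

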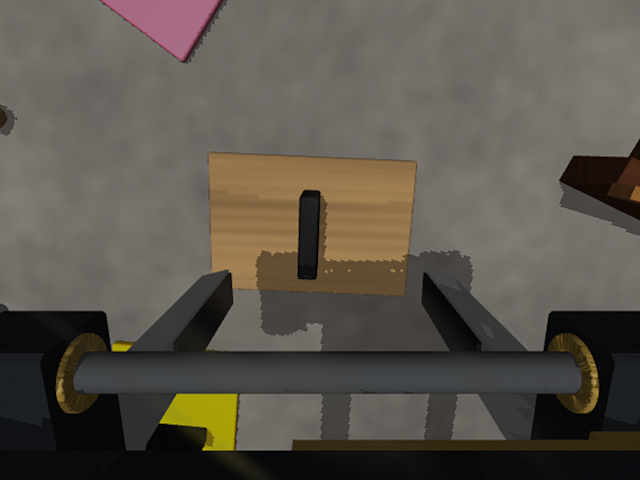

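The wooden lid fills the middle, with corners at (209,153), (416,161), (405,295) and (213,290). Its black bar runs from (311,191) to (307,278). Pink is at the top and yellow at the bottom, both clear of it.

```bash
python3 - <<'E'
from h import *
import pickle
np.set_printoptions(precision=4,suppress=True)
p=pickle.load(open('w1.pkl','rb'))
W=np.array([onz(p,b,.008)[:2] for b in[(209,153),(416,161),(405,295),(213,290)]]); print(W.mean(0))
d=np.roll(W,-1,0)-W; print(np.hypot(*d.T),np.arctan2(d[:,1],d[:,0]))
B=np.array([onz(p,b,.048)[:2] for b in[(302,192),(320,192),(317,278),(298,278)]]);print(B.mean(0));d=np.roll(B,-1,0)-B; print(np.hypot(*d.T),np.arctan2(d[:,1],d[:,0]))
E
```

```text
[0.4676 0.1689]
[0.1568 0.1083 0.1581 0.1099] [-1.3525 -2.9153  1.7988  0.2147]
[0.4698 0.169 ]
[0.012  0.0606 0.0134 0.0607] [-1.3148 -2.9246  1.8266  0.1945]
```

Call:
{"method": "step_arm", "body": {"commands": [[[8, -11.5, 0, 0, 0, 0.034, 94], [0, 0, 30, 0, 0, 0, 94], [0, 0, 30, 0, 0, 0, 94], [0, 0, 30, 0, 0, 0, 94], [0, 0, 24, 0, 0, 0, 94], [0, 0, 0, 0, 0, 0, 94], [0, 0, 0, 0, 0, 0, 0], [0, 0, 0, 0, 0, 0, 0], [0, 0, 0, 0, 0, 0, 0], [0, 0, 0, 0, 0, 0, 0], [0, 0, 0, 0, 0, 0, 0], [0, 0, 0, 0, 0, 0, 0], [0, 0, 0, 0, 0, 0, 0], [0, 0, 0, 0, 0, 0, 0]]]}}

```text
time: 5.8
tool_pos: [0.4682, 0.17, 0.2106]
ee_rot: [3.141, 0.0, 0.223]
wrist_force: [0.3, 0.1, 0.6]
width: 0.0175
finger_force: 0.0
```

Call:
{"method": "step_arm", "body": {"commands": [[[0, 0, 0, 0, 0, 0, 0], [0, 0, 0, 0, 0, 0, 0], [0, 0, 0, 0, 0, 0, 0], [0, 0, -20, 0, 0, 0, 0], [0, 0, -30, 0, 0, 0, 0], [0, 0, -30, 0, 0, 0, 0], [0, 0, -30, 0, 0, 0, 0], [0, 0, 0, 0, 0, 0, 0], [0, 0, 0, 0, 0, 0, 0]]]}}

```text
time: 6.92
tool_pos: [0.4677, 0.1698, 0.3189]
ee_rot: [3.141, 0.003, 0.223]
wrist_force: [-0.1, 0.0, -2.9]
width: 0.0139
finger_force: 30.0
```

```bash
python3 - <<'E'
from h import *
import pickle
p=snap("wrist"); save(p,'w2'); pickle.dump(p,open('w2.pkl','wb')); print(robot.get_obs()['width'],robot.get_obs()['wrist_torque'])
E
```

```text
0.013727074952019509 [-0.00899419 -0.03685063  0.04463119]
```

View pics/w2.png

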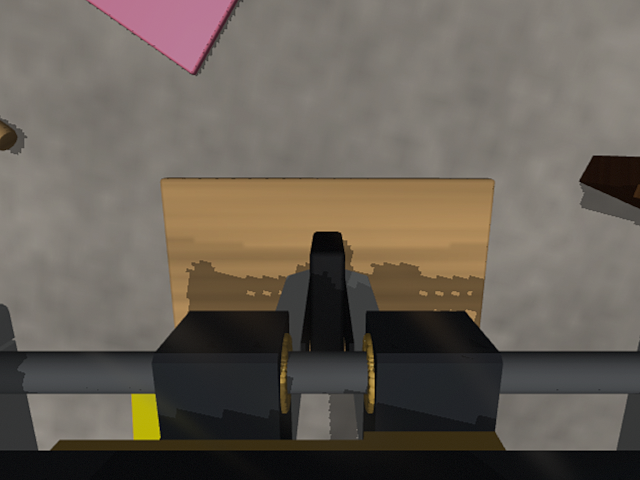

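```bash
python3 - <<'E'
from h import *
import pickle
np.set_printoptions(precision=4,suppress=True)
p=pickle.load(open('w2.pkl','rb')); T=np.array(p['tool_from_camera']); p['eye']=T[:3,3]; p['rotation']=T[:3,:3]
for a in[(162,180),(495,180),(172,310),(486,310)]: print(onz(p,a,.2026))
q=np.array([.5974,-.1391]);y=-.1647; ey=np.array([-np.sin(y),np.cos(y)])
for s in(.18,.13,0): print(s,q+ey*s)
E
```

```text
[ 0.0534 -0.077   0.2026]
[0.0535 0.0799 0.2026]
[-0.0125 -0.0785  0.2026]
[-0.0124  0.0821  0.2026]
0.18 [0.6269 0.0385]
0.13 [ 0.6187 -0.0109]
0 [ 0.5974 -0.1391]
```

The lid is level and square in the grip, its far edge at row 178 from column 162 to 495. I carry it to the front of the mouth.

Call:
{"method": "step_arm", "body": {"commands": [[[0, 0, -20, 0, 0, 0, 0], [22, 22, 0, 0, 0, 0, 0], [29, 28.5, 0, 0, 0, 0, 0], [29, 28.5, 0, 0, 0, 0, 0], [29, 28.5, 0, 0, 0, 0, 0], [29, 28.5, 0, 0, 0, 0, 0], [0, 0, 0, 0, 0, 0.1, 0], [0, 0, 0, 0, 0, 0.1, 0], [0, 0, 0, 0, 0, 0.1, 0], [0, 0, 0, 0, 0, 0.088, 0], [0, 0, 0, 0, 0, 0, 0], [0, 0, 0, 0, 0, 0, 0], [0, 0, 0, 0, 0, 0, 0]]]}}

```text
time: 8.6
tool_pos: [0.6328, 0.0678, 0.3401]
ee_rot: [3.141, 0.001, -0.164]
wrist_force: [0.4, 0.3, -2.1]
width: 0.0142
finger_force: 30.0
```

```bash
python3 - <<'E'
from h import *
np.set_printoptions(precision=4,suppress=True)
o=robot.get_obs(); print(o['tool_pos'],o['ee_rot'],o['width'])
t=np.array(o['tool_pos'])[:2]; y=-.1647; ex=np.array([np.cos(y),np.sin(y)]); ey=np.array([-ex[1],ex[0]]); d=t-[.5974,-.1391]
print('in case x,y of tool mm',d@ex*1e3,d@ey*1e3)
p=snap("scene"); save(p,'scene2')
E
```

```text
[0.6328 0.0678 0.3401] [ 3.1413  0.0008 -0.1645] 0.014187831730765453
in case x,y of tool mm 0.9634232837564944 209.94480436655553
```

View pics/scene2.png

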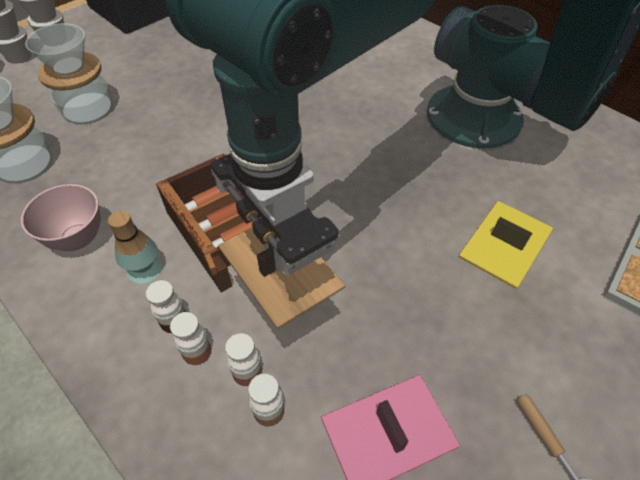

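The lid hangs level in line with the case mouth, its leading edge near (225,240), and is clear of the jars. I lower it and feed it in.

Call:
{"method": "step_arm", "body": {"commands": [[[0, 0, 25, 0, 0, 0, 0], [0, 0, 25, 0, 0, 0, 0], [0, 0, 18, 0, 0, 0, 0], [0, 0, 0, 0, 0, 0, 0], [0, 8, 0, 0, 0, 0, 0], [0, 10, 0, 0, 0, 0, 0], [0, 10, 0, 0, 0, 0, 0], [0, 10, 0, 0, 0, 0, 0], [0, 0, 0, 0, 0, 0, 0]]]}}

```text
time: 9.78
tool_pos: [0.6265, 0.0293, 0.2729]
ee_rot: [3.141, -0.0, -0.167]
wrist_force: [-0.2, -0.6, -3.3]
width: 0.0139
finger_force: 30.0
```

Call:
{"method": "step_arm", "body": {"commands": [[[0, 8, 0.7, 0, 0, 0, 0], [0, 8, 0, 0, 0, 0, 0], [0, 8, 0, 0, 0, 0, 0], [0, 8, 0, 0, 0, 0, 0], [0, 8, 0, 0, 0, 0, 0], [0, 0, 0, 0, 0, 0, 0]]]}}

```text
time: 10.52
tool_pos: [0.6199, -0.0098, 0.272]
ee_rot: [3.141, -0.0, -0.166]
wrist_force: [-0.4, -0.4, -2.8]
width: 0.0143
finger_force: 30.0
```

No contact forces, so it's entering freely.

Call:
{"method": "step_arm", "body": {"commands": [[[0, 10, 0, 0, 0, 0, 0], [0, 10, 0, 0, 0, 0, 0], [0, 10, 0, 0, 0, 0, 0], [0, 10, 0, 0, 0, 0, 0], [0, 10, 0, 0, 0, 0, 0], [0, 10, 0, 0, 0, 0, 0], [0, 10, 0, 0, 0, 0, 0], [0, 10, 0, 0, 0, 0, 0], [0, 10, 0, 0, 0, 0, 0], [0, 10, 0, 0, 0, 0, 0], [0, 10, 0, 0, 0, 0, 0], [0, 10, 0, 0, 0, 0, 0], [0, 0, 0, 0, 0, 0, 0]]]}}

```text
time: 12.15
tool_pos: [0.6001, -0.1283, 0.272]
ee_rot: [3.141, -0.0, -0.166]
wrist_force: [-0.1, 0.3, -2.2]
width: 0.014
finger_force: 30.0
```

Call:
{"method": "step_arm", "body": {"commands": [[[0, 4, 0, 0, 0, 0, 0], [0, 3, 0, 0, 0, 0, 0], [0, 2, 0, 0, 0, 0, 0], [0, 1, 0, 0, 0, 0, 0], [0, 1, 0, 0, 0, 0, 0], [0, 0, 0, 0, 0, 0, 0]]]}}

```text
time: 12.9
tool_pos: [0.5985, -0.1383, 0.272]
ee_rot: [3.142, 0.0, -0.165]
wrist_force: [-0.7, -0.7, -3.2]
width: 0.0136
finger_force: 30.0
```

Call:
{"method": "step_arm", "body": {"commands": [[[0, 1, 0, 0, 0, 0, 0], [0, 1, 0, 0, 0, 0, 0], [0, 1, 0, 0, 0, 0, 0], [0, 0, 0, 0, 0, 0, 0]]]}}

```text
time: 13.4
tool_pos: [0.598, -0.1407, 0.272]
ee_rot: [-3.14, 0.0, -0.165]
wrist_force: [0.9, 2.9, -1.4]
width: 0.0135
finger_force: 30.0
```

Contact with the end wall is starting. I lower the lid onto the ledges, release it and rise.

Call:
{"method": "step_arm", "body": {"commands": [[[0, 0.5, 0, 0, 0, 0, 0], [0, 0, 1, 0, 0, 0, 0], [0, 0, 0.6, 0, 0, 0, 0], [0, 0, 0, 0, 0, 0, 0]]]}}

```text
time: 13.9
tool_pos: [0.5981, -0.1409, 0.2708]
ee_rot: [-3.14, -0.001, -0.165]
wrist_force: [0.1, 5.2, 0.4]
width: 0.0136
finger_force: 30.0
```

Call:
{"method": "step_arm", "body": {"commands": [[[0, 0, 0, 0, 0, 0, 60], [0, 0, 0, 0, 0, 0, 60], [0, 0, 0, 0, 0, 0, 60], [0, 0, 0, 0, 0, 0, 60], [0, 0, -20, 0, 0, 0, 60], [0, 0, -40, 0, 0, 0, 60], [0, 0, -40, 0, 0, 0, 60], [0, 0, -40, 0, 0, 0, 60], [0, -30, 0, 0, 0, 0, 60], [0, 0, 0, 0, 0, 0, 60], [0, 0, 0, 0, 0, 0, 60]]]}}

```text
time: 15.28
tool_pos: [0.6027, -0.1125, 0.4096]
ee_rot: [3.141, 0.001, -0.165]
wrist_force: [0.2, 0.2, -1.1]
width: 0.0599
finger_force: 0.0
```

```bash
python3 - <<'E'
from h import *
np.set_printoptions(precision=4,suppress=True)
p=snap("wrist"); o=robot.get_obs(); print(o['tool_pos'],o['wrist_force'],o['width'])
q=np.array([.5974,-.1391,0]); Rz=R.from_euler('z',-.1647).as_matrix()
for r in models.tip_of(p,'lid_bar'): print(r, (onz(p,r['xy'],.108)-q)@Rz)
v=p['color'][:,:,::-1].copy()
def line(a,b,col):
    u=[tuple(int(t) for t in x) for x in proj(p,np.array([a,b])@Rz.T+q)]; cv2.line(v,*u,col,1)
for s in(-1,1): line([s*.047,-.081,.079],[s*.047,.08,.079],(0,255,0))
line([-.047,.08,.068],[.047,.08,.068],(0,0,255)); line([-.047,-.08,.068],[.047,-.08,.068],(0,0,255))
cv2.imwrite('pics/end.png',v)
E
```

```text
[ 0.6027 -0.1128  0.4094] [ 0.3101  0.0764 -0.6457] 0.05995599087825334
{'xy': [365.4, 238.6], 'confidence': 0.76} [ 0.0023 -0.0025  0.108 ]
```

View pics/end.png

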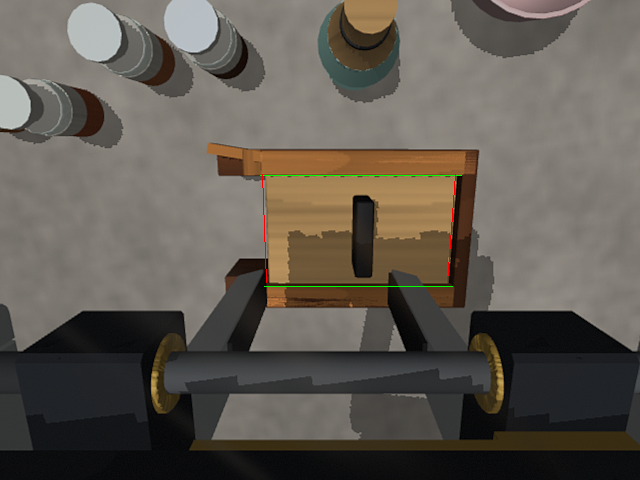

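The lid lies in both grooves between the lips. Its ends match the predicted home lines at columns 265 and 455, it touches the end wall, and the jars and whisk in view stand upright. The gripper is clear.

```bash
python3 -c "
from bench import robot
print(robot.close_job())"
```

```text
the job is handed in; nothing more can be done
None
```

I slid the lid home against the end wall of the case, released it there and handed the job in at about 15 s. In the last wrist picture it sat within about 3 mm of home; the whisk and the three jars in that view were standing, and the fourth jar was out of frame. The hand-in call gave no verdict.

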